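# Sweep the cream pots into the vanity tray

### The job

Clear the counter: with closed fingertips, gently sweep the three small round cream pots along the counter and over the sloping lip of the gold-tone tray, so that all three stand flat on the tray's floor, wholly past the lip and inside the rims. Only push them: do not pinch, lift or tip them, and leave everything else where it is.

Things in the scene. Friction and masses are not known exactly. Their poses are not given: they have to be found in the camera images.
- tray: gold-tone fixed tray, 155 (x) by 230 mm (y); yaw varies. Origin: centre of underside, on the counter; z up. Open at -x: a lip slopes from the counter at x = -75 mm up to the flat floor, 3 mm high, from x = -50 mm on. Rims 5 mm thick, 22 mm high on the other sides, inner faces at x = 75, y = 110 and y = -110 mm (side rims from x = -55 mm)
- tray_mouth (a point): point on the counter at the middle of the foot of the tray's sloping lip, 75 mm from the tray's origin along its -x; same axes as the tray. The open side faces roughly to world -y (within 0.3 rad), towards the pots
- pot_a: small round cosmetic pot with white body and flat aluminium screw lid, a plain cylinder 44 mm in diameter and 26 mm high, about 70 g, standing loose on the counter; one of three alike. Origin: centre of its underside, z up
- pot_b: small round cosmetic pot with white body and flat aluminium screw lid, a plain cylinder 44 mm in diameter and 26 mm high, about 70 g, standing loose on the counter; one of three alike. Origin: centre of its underside, z up
- pot_c: small round cosmetic pot with white body and flat aluminium screw lid, a plain cylinder 44 mm in diameter and 26 mm high, about 70 g, standing loose on the counter; one of three alike. Origin: centre of its underside, z up
- jar: glass deodorant jar with a white flip-top lid, 47 mm in diameter, 58 mm high, upright among the pots; to be left alone. Origin: centre of the underside
- comb: wooden comb lying flat, 180 mm (its x) by 42 mm, 8 mm thick; to be left alone. Origin: centre, on the counter
- brush_case: white plastic travel toothbrush case lying flat, 32 by 200 mm (its y), 22 mm high; to be left alone. Origin: centre of the underside
- tweezers: set of three steel tweezers on a thin light-wood holder, 50 by 100 mm (its y), 8 mm high; to be left alone. Origin: centre of the underside
- perfume: square amber glass bottle with a round gold cap, 30 by 50 mm (its y), 72 mm high, upright; to be left alone. Origin: centre of the underside
- lip_balm: slim copper-tone upright lip balm tube, 22 mm in diameter, 55 mm high; to be left alone. Origin: centre of the underside

How it is judged:
By the outcome, as a careful person would: the job done as asked, in the order asked, and still so for the second after the job is handed in, with the robot touching nothing.
It also fails if it takes over 72 s, if anything falls off the work surface, if the arm or the gripper's body presses on something with over 40 N, if the wrist force passes 120 N, or if a joint passes its speed limit or range.

### The arm

A 6-joint arm with a two-finger parallel gripper is mounted at the origin on the work surface. World frame = base frame: x ahead of the robot, y to its left, z up, the work surface at z = 0. Lengths are in m, angles in rad, forces in N, time in s.
With the tool pointing down it reaches from about 0.35 to 0.775 m from the base axis. Payload 7.3 kg.
Tool frame: the origin (TCP) lies at the very end of the fingers, on their centre line; the grasp point (between the pads) lies 19 mm behind it; z points along the fingers, y is the direction in which the jaws open and shut (so a half turn about z gives the same grasp; the last joint's range is limited). The gripper opens to 92 mm and grips with 3 to 60 N. Pads are 19 mm wide; open, the fingers measure 130 mm over their backs; the gripper's body (75 mm by 190 mm) begins 47 mm behind the grasp point.
Start: joints at [-1.426, 0.342, 1.524, -0, 1.275, -0.146], TCP at [0.151, -0.503, 0.227] pointing down, gripper open.
Joint ranges: [-2.53, 2.53], [-0.77, 2.02], [0.04, 2.7], [-1, 4.14], [0.28, 2.66], [-3.11, 3.11]. Speed limits (rad/s): [2.57, 2.57, 3.14, 3.14, 3.14, 3.14].

### API

Orientations are given as [roll, pitch, yaw] about the fixed x, y, z axes, in that order (R = Rz(yaw) Ry(pitch) Rx(roll)).
In Python, from cell import robot gives the robot as it stands.
- The arm moves only by the tool apply_moves, never from a script. Its argument "plan" is a list of rows, each an object of numbers: "tx", "ty", "tz": the shift along the tool's x, y, z in m; "yaw": the turn about the tool's z in rad; "grip": the opening, from -1 (shut) to 1 (fully open), so that 0 is half open. In form: [{"tx": .., "ty": .., "tz": .., "yaw": .., "grip": ..}, ...]. A call has 1 to 8 rows; each row is the pose to reach, as a shift and turn from the pose commanded when the call began, along the tool's axes at that moment; what a row does not reach only later rows make up. A row lasts 1/8 s, in which the tool goes at most 62.5 mm and 10.7 degrees, less where a joint would pass 70% of its speed; a pose out of reach is approached as far as the arm can. A call with a gripper value outside its range is refused whole. The fingers move at their own pace and stop on an object; "force" is the grip in N (left out, the last holds). Time passes only in rows, so rows that repeat a pose let the fingers close. It gives the time, the measured TCP pose, the force and the opening at its end, in the units of the state.
- robot.observe(): the state, without advancing time (a new reading comes with each control period).
- robot.read_camera(name): name is "scene" or "top" or "wrist"; returns (picture, depth): 384x512x3 uint8, red, green, blue; 384x512 float32, m along the optical axis (not along the pixel's ray), 0 where there is no reading.
- robot.get_calibration(name): a dict with "camera_matrix" (3x3 intrinsics, pixels), "R" (3x3) and "t" (3): a world point X has camera coordinates R X + t. Camera axes: x right, y down, z forward; pixel columns grow to the right and rows downward; lengths in m; the calibration is good to about 2 mm. A picture is of the moment at which its call begins: read the wrist's pose just before it. get_calibration takes no time and is no camera call; for the wrist camera it gives the pose at the moment of the call.
- robot.hand_in(): hands the job in, once; it reports no verdict.
Trained networks look in the newest picture that a camera, given by its name, has taken for a name from the list of things; names that differ only in an ending like _2 or _b are one class to them, and where a whole thing is asked for, a point or a joint stands for the part that bears it (a point fixed in the world has none). Each returns a list of dicts, best first, with "confidence" (0 to 1); they miss things now and then, are a little off and sometimes report something else, mostly with a low value. They report only what shows in the picture. A call takes as long as a camera call.
- robot.outline_of(label, camera): "region" (384x512 bool, what is visible of it) and "pixel" ([row, column] in pixels, amid what is visible of it).
- robot.tip_of(label, camera): "pixel" ([row, column] in pixels: a listed point, or the origin of a listed thing).
The state is a dict: "time": time; "qpos": joint angles; "qvel": joint speeds; "joint_efforts": joint torques, N m; "tool_pos": TCP position; "tool_rot": TCP orientation; "contact_force": force on the tool from outside, world axes, zero at the start; "torque": the same for the moment, N m; "opening": finger opening in m.
Only numpy, scipy, OpenCV 4.12 (cv2) and the standard library are available. Lean on these libraries where they do the work, as an engineer would, in place of code of your own. Each camera call takes 0.05 s, during which the arm holds its last target.

## Working session

There is one attempt and no reset: what is moved stays moved. The work goes in short steps, Python scripts to look and compute and a tool call to move; the robot and the scene stay as the last step left them, time stands still between calls to the robot, and variables do not carry over. Pictures are saved under pics/ and viewed, and the job is handed in when it is done.

Besides the shell and the picture viewer there is one more tool, called after "Emit:" as a command line: name --argument value ..., lists and objects as JSON in quotes. apply_moves: Moves the arm, as the interface text tells. Its arguments: {"type":"object","properties":{"plan":{"type":"array","items":{"type":"object","properties":{"tx":{"type":"number"},"ty":{"type":"number"},"tz":{"type":"number"},"yaw":{"type":"number"},"grip":{"type":"number"}}}},"force":{"type":"number"}},"required":["plan"]}

```bash
ls; mkdir -p pics
cat > h.py <<'E'
from cell import robot
import numpy as np, cv2
def save(n,f):
    im,d=robot.read_camera(n); cv2.imwrite(f'pics/{f}.png',im[:,:,::-1]); return im,d
def pix2w(cal,r,c,d):
    K=np.array(cal['camera_matrix']);p=np.linalg.inv(K)@np.array([c,r,1.])*d
    return np.array(cal['R']).T@(p-np.array(cal['t']))
def ray_z(cal,r,c,z):
    K=np.array(cal['camera_matrix']);R=np.array(cal['R']);t=np.array(cal['t'])
    o=-R.T@t; v=R.T@np.linalg.inv(K)@np.array([c,r,1.])
    return o+v*(z-o[2])/v[2]
E
python3 - <<'E'
from h import *
s=robot.observe();print(s['time'],s['tool_pos'],s['tool_rot'],s['opening'])
for n in('scene','top'):
    im,d=save(n,n+'0')
    cal=robot.get_calibration(n)
    print(n,(-np.array(cal['R']).T@cal['t']).round(3))
im,d=robot.read_camera('top')
cal=robot.get_calibration('top')
for l in ['pot_a','jar','comb','brush_case','tweezers','perfume','lip_balm','tray']:
    for o in robot.outline_of(l,'top'):
        m=o['region'];rr,cc=np.nonzero(m&(d>0))
        P=np.array([pix2w(cal,r,c,d[r,c]) for r,c in zip(rr,cc)])
        if len(P)==0: continue
        top=P[P[:,2]>np.percentile(P[:,2],90)-.004]
        (cx,cy),(w,h),a=cv2.minAreaRect(top[:,:2].astype(np.float32)*1000)
        print(l,round(o['confidence'],2),np.round(o['pixel']),len(P),'ctr',round(cx),round(cy),'wh',round(w),round(h),'a',round(a,1),'z',np.percentile(P[:,2],[5,90]).round(3))
for o in robot.tip_of('tray_mouth','top'): print(o, ray_z(cal,*o['pixel'],0))
for o in robot.tip_of('tray','top'): print(o, ray_z(cal,*o['pixel'],0.003))
E
```

```text
pics
0.0 [ 0.15049124 -0.50253141  0.22602952] [-3.14000660e+00 -2.35667770e-04  2.90780558e-01] 0.09207882350517817
scene [1.483 0.336 0.836]
top [0.495 0.009 1.052]
pot_a 0.77 [201. 338.] 222 ctr 561 -206 wh 42 40 a 38.6 z [0.018 0.029]
pot_a 0.76 [236. 272.] 195 ctr 477 -34 wh 40 38 a 0.6 z [0.024 0.03 ]
pot_a 0.62 [196. 292.] 222 ctr 581 -80 wh 40 40 a 46.4 z [0.003 0.029]
jar 0.72 [245. 334.] 294 ctr 454 -197 wh 43 44 a 69.1 z [0.032 0.061]
comb 0.88 [234. 411.] 970 ctr 475 -402 wh 176 41 a 6.0 z [-0.001  0.01 ]
brush_case 0.75 [143. 300.] 848 ctr 729 -110 wh 32 196 a 5.5 z [0.015 0.025]
tweezers 0.73 [228. 100.] 672 ctr 489 440 wh 49 100 a 8.4 z [0.003 0.01 ]
perfume 0.67 [151. 386.] 315 ctr 708 -339 wh 15 17 a 85.2 z [0.011 0.071]
lip_balm 0.62 [164. 268.] 60 ctr 668 -22 wh 19 17 a 89.6 z [0.027 0.058]
tray 0.73 [205. 161.] 4790 ctr 565 267 wh 229 152 a 0.5 z [0.001 0.009]
{'pixel': [197.4, 192.8], 'confidence': 0.88} [0.57606032 0.1910967  0.        ]
{'pixel': [228.8, 100.5], 'confidence': 0.73} [0.48663722 0.44280181 0.        ]
{'pixel': [201.3, 166.1], 'confidence': 0.9} [0.56422186 0.26404862 0.003     ]
```

View pics/top0.png

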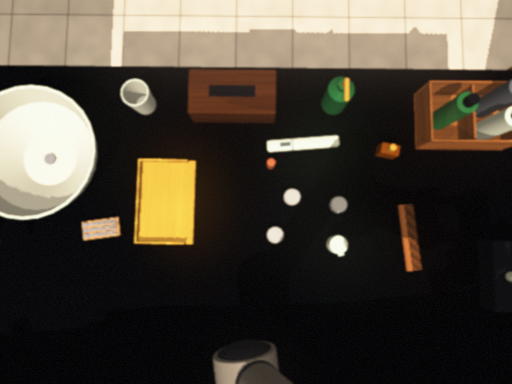

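View pics/scene0.png

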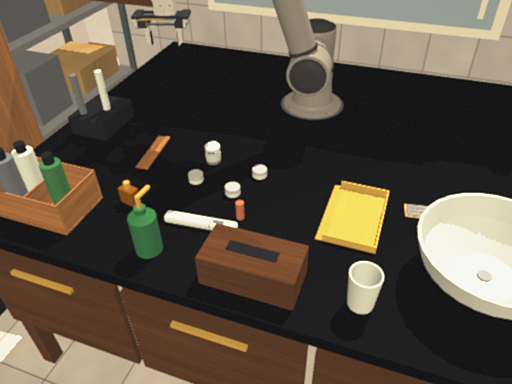

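Run:
```python
from h import *
im,d=robot.read_camera('top');cal=robot.get_calibration('top')
rr,cc=np.nonzero(d>0)
P=np.array([pix2w(cal,r,c,d[r,c]) for r,c in zip(rr,cc)])
# rim points of tray
m=(P[:,2]>.014)&(P[:,2]<.03)&(P[:,1]>.14)&(P[:,1]<.37)&(P[:,0]>.4)&(P[:,0]<.72)
Q=P[m][:,:2]; print(len(Q), cv2.minAreaRect((Q*1000).astype(np.float32)))
far=Q[(Q[:,1]>.32)&(abs(Q[:,0]-.56)<.09)];print('far fit',np.polyfit(far[:,0],far[:,1],1),len(far))
for s in(-1,1):
    q=Q[(s*(Q[:,0]-.56)>.095)&(Q[:,1]<.31)]
    if len(q)>5: print(s,np.polyfit(q[:,1],q[:,0],1),len(q),q[:,1].min())
print(d.shape,np.sort(P[(abs(P[:,1])<.1)&(P[:,0]<.55)][:,2])[::200][:3])
```

```text
443 ((564.9681396484375, 274.619140625), (135.91189575195312, 229.84336853027344), 89.67474365234375)
far fit [-0.0044527   0.34102934] 182
-1 [-0.01090237  0.45500941] 78 0.20729145383853254
1 [0.00991979 0.67416654] 96 0.2060260108290808
(384, 512) [-0.00570862 -0.00244771 -0.00193608]
```

```bash
cat >> h.py <<'E'
def to(x,y,z,yaw):
    s=robot.observe();p=s['tool_pos'];w=s['tool_rot'][2]
    dx,dy=x-p[0],y-p[1]
    print('t',round(s['time'],2),'at',np.round(p,4),'rpy',np.round(s['tool_rot'],3),'F',np.round(s['contact_force'],1),'-> tx %.4f ty %.4f tz %.4f yaw %.4f'%(dx*np.cos(w)+dy*np.sin(w),dx*np.sin(w)-dy*np.cos(w),p[2]-z,w-yaw))
E
python3 - <<'E'
from h import *
to(.5736,-.131,.13,1.426)
E
```

```text
t 0.7 at [ 0.1505 -0.503   0.2267] rpy [3.141 0.    0.291] F [ 0.4 -1.1 -0.2] -> tx 0.5120 ty -0.2351 tz 0.0967 yaw -1.1352
```

Emit:
apply_moves --plan '[{"tx":0.055,"ty":-0.025,"tz":0.01,"yaw":-0.13,"grip":-1},{"tx":0.11,"ty":-0.05,"tz":0.02,"yaw":-0.26,"grip":-1},{"tx":0.165,"ty":-0.075,"tz":0.03,"yaw":-0.39,"grip":-1},{"tx":0.22,"ty":-0.1,"tz":0.04,"yaw":-0.52,"grip":-1},{"tx":0.275,"ty":-0.125,"tz":0.05,"yaw":-0.65,"grip":-1},{"tx":0.33,"ty":-0.15,"tz":0.06,"yaw":-0.78,"grip":-1},{"tx":0.385,"ty":-0.175,"tz":0.07,"yaw":-0.91,"grip":-1},{"tx":0.44,"ty":-0.2,"tz":0.08,"yaw":-1.04,"grip":-1}]' --force 10

```text
time: 1.7
tool_pos: [0.5162, -0.1838, 0.1466]
tool_rot: [3.141, 0.0, 1.335]
contact_force: [1.3, -1.8, 0.7]
opening: 0.0162
```

Run:
```python
from h import *
to(.5736,-.131,.10,1.426); print(robot.observe()['opening'])
```

```text
t 1.7 at [ 0.5162 -0.1838  0.1466] rpy [3.141 0.    1.335] F [ 1.3 -1.8  0.7] -> tx 0.0647 ty 0.0435 tz 0.0466 yaw -0.0909
0.01615606879210037
```

Emit:
apply_moves --plan '[{"tx":0.035,"ty":0.022,"tz":0.02,"yaw":-0.045,"grip":-1},{"tx":0.065,"ty":0.0435,"tz":0.045,"yaw":-0.09,"grip":-1},{"tx":0.065,"ty":0.0435,"tz":0.065,"yaw":-0.09,"grip":-1},{"tx":0.065,"ty":0.0435,"tz":0.065,"yaw":-0.09,"grip":-1}]'

```text
time: 2.2
tool_pos: [0.5715, -0.1317, 0.08]
tool_rot: [-3.138, -0.001, 1.422]
contact_force: [0.4, -0.3, -1.3]
opening: -0.0
```

Run:
```python
from h import *
im,d=robot.read_camera('wrist');cal=robot.get_calibration('wrist')
cv2.imwrite('pics/w1.png',im[:,:,::-1])
for o in robot.outline_of('pot_a','wrist'):
    m=o['region'];rr,cc=np.nonzero(m&(d>0))
    P=np.array([pix2w(cal,r,c,d[r,c]) for r,c in zip(rr,cc)])
    top=P[P[:,2]>np.percentile(P[:,2],90)-.004]
    (cx,cy),r=cv2.minEnclosingCircle(top[:,:2].astype(np.float32)*1000)
    print(round(o['confidence'],2),np.round(o['pixel']),len(P),cx,cy,r)
to(.5736,-.131,.009,1.426); print(robot.observe()['opening'])
```

```text
0.95 [148. 256.] 2693 581.0482177734375 -83.01826477050781 21.861541748046875
0.7 [107. 111.] 3620 477.91815185546875 -37.85438537597656 22.178049087524414
t 2.3 at [ 0.5726 -0.1328  0.0822] rpy [3.141 0.    1.42 ] F [ 1.2 -0.5 -0.4] -> tx 0.0019 ty 0.0008 tz 0.0732 yaw -0.0056
0.0007488345239974373
```

View pics/w1.png

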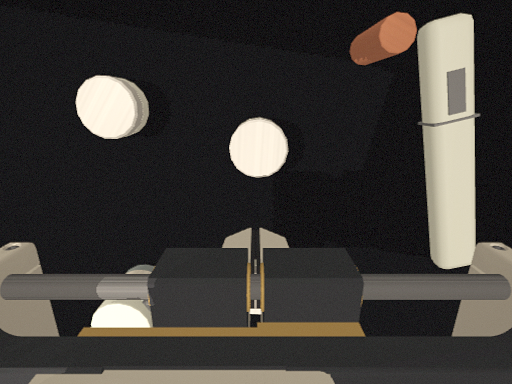

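Emit:
apply_moves --plan '[{"tx":0.0,"ty":0.001,"tz":0.03,"yaw":-0.005,"grip":-1},{"tx":0.0,"ty":0.001,"tz":0.06,"yaw":-0.005,"grip":-1},{"tx":0.0,"ty":0.001,"tz":0.073,"yaw":-0.005,"grip":-1},{"tx":0.008,"ty":0.001,"tz":0.073,"yaw":-0.005,"grip":-1},{"tx":0.014,"ty":0.001,"tz":0.073,"yaw":-0.005,"grip":-1},{"tx":0.02,"ty":0.001,"tz":0.073,"yaw":-0.005,"grip":-1},{"tx":0.028,"ty":0.001,"tz":0.073,"yaw":-0.005,"grip":-1},{"tx":0.037,"ty":0.001,"tz":0.073,"yaw":-0.005,"grip":-1}]'

```text
time: 3.3
tool_pos: [0.5793, -0.0955, 0.0091]
tool_rot: [3.141, 0.0, 1.426]
contact_force: [-0.6, -0.9, 0.3]
opening: 0.0007
```

```bash
cat >> h.py <<'E'
def pots(cam,name=None):
    im,d=robot.read_camera(cam);cal=robot.get_calibration(cam)
    if name: cv2.imwrite(f'pics/{name}.png',im[:,:,::-1])
    for o in robot.outline_of('pot_a',cam):
        m=o['region'];rr,cc=np.nonzero(m&(d>0))
        if len(rr)<20: continue
        P=np.array([pix2w(cal,r,c,d[r,c]) for r,c in zip(rr,cc)])
        top=P[P[:,2]>np.percentile(P[:,2],90)-.004]
        (cx,cy),r=cv2.minEnclosingCircle(top[:,:2].astype(np.float32)*1000)
        print(cam,round(o['confidence'],2),np.round(o['pixel']),len(P),round(cx,1),round(cy,1),'r',round(r,1),'ztop',round(np.median(top[:,2])*1000,1))
E
python3 - <<'E'
from h import *
pots('wrist','w2'); to(.632-.0315*.143,.27-.0315*.99,.009,1.426)
E
```

```text
wrist 0.76 [196. 253.] 5440 583.2 -61.2 r 22.0 ztop 25.9
wrist 0.74 [180.  55.] 7241 476.9 -35.4 r 22.7 ztop 25.9
t 3.4 at [ 0.5791 -0.0948  0.0088] rpy [ 3.142 -0.     1.427] F [-0.6 -0.2  0.4] -> tx 0.3371 ty 0.0001 tz -0.0002 yaw 0.0009
```

View pics/w2.png

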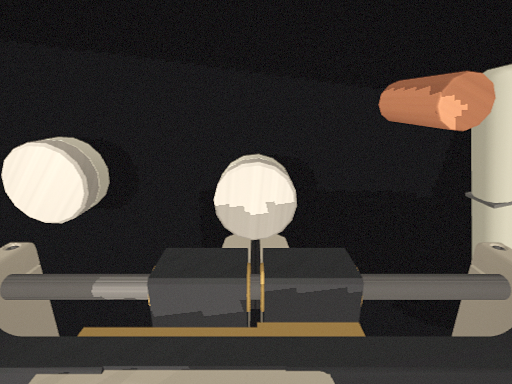

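Emit:
apply_moves --plan '[{"tx":0.01,"ty":0,"tz":0,"yaw":0,"grip":-1},{"tx":0.02,"ty":0,"tz":0,"yaw":0,"grip":-1},{"tx":0.03,"ty":0,"tz":0,"yaw":0,"grip":-1},{"tx":0.04,"ty":0,"tz":0,"yaw":0,"grip":-1},{"tx":0.05,"ty":0,"tz":0,"yaw":0,"grip":-1},{"tx":0.06,"ty":0,"tz":0,"yaw":0,"grip":-1},{"tx":0.07,"ty":0,"tz":0,"yaw":0,"grip":-1},{"tx":0.08,"ty":0,"tz":0,"yaw":0,"grip":-1}]'

```text
time: 4.4
tool_pos: [0.5906, -0.0162, 0.0087]
tool_rot: [3.142, 0.0, 1.426]
contact_force: [0.3, -0.5, -0.7]
opening: 0.0005
```

Emit:
apply_moves --plan '[{"tx":0.01,"ty":0,"tz":0,"yaw":0,"grip":-1},{"tx":0.02,"ty":0,"tz":0,"yaw":0,"grip":-1},{"tx":0.03,"ty":0,"tz":0,"yaw":0,"grip":-1},{"tx":0.04,"ty":0,"tz":0,"yaw":0,"grip":-1},{"tx":0.05,"ty":0,"tz":0,"yaw":0,"grip":-1},{"tx":0.06,"ty":0,"tz":0,"yaw":0,"grip":-1},{"tx":0.07,"ty":0,"tz":0,"yaw":0,"grip":-1},{"tx":0.08,"ty":0,"tz":0,"yaw":0,"grip":-1}]'

```text
time: 5.4
tool_pos: [0.6021, 0.063, 0.0087]
tool_rot: [-3.142, 0.0, 1.426]
contact_force: [0.7, -0.9, 1.1]
opening: 0.0008
```

Run:
```python
from h import *
pots('wrist','w3'); to(.632-.0315*.143,.27-.0315*.99,.009,1.426)
```

```text
wrist 0.72 [ 19. 108.] 10703 576.0 188.5 r 93.4 ztop 1.3
wrist 0.6 [329. 366.] 227 656.0 33.3 r 53.8 ztop 10.8
wrist 0.56 [197. 255.] 5354 606.4 97.3 r 22.0 ztop 26.1
t 5.5 at [0.6021 0.0636 0.0086] rpy [-3.142 -0.     1.427] F [-0.1 -0.1 -0.3] -> tx 0.1771 ty -0.0000 tz -0.0004 yaw 0.0008
```

View pics/w3.png

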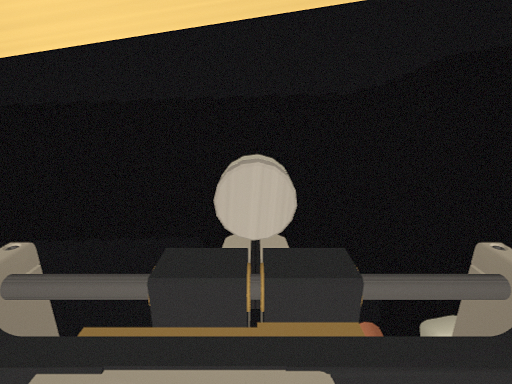

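Emit:
apply_moves --plan '[{"tx":0.01,"ty":0,"tz":0,"yaw":0,"grip":-1},{"tx":0.02,"ty":0,"tz":0,"yaw":0,"grip":-1},{"tx":0.03,"ty":0,"tz":0,"yaw":0,"grip":-1},{"tx":0.04,"ty":0,"tz":0,"yaw":0,"grip":-1},{"tx":0.05,"ty":0,"tz":0,"yaw":0,"grip":-1},{"tx":0.058,"ty":0,"tz":0,"yaw":0,"grip":-1},{"tx":0.064,"ty":0,"tz":0,"yaw":0,"grip":-1},{"tx":0.07,"ty":0,"tz":0,"yaw":0,"grip":-1}]'

```text
time: 6.5
tool_pos: [0.6122, 0.1319, 0.0087]
tool_rot: [-3.142, 0.0, 1.426]
contact_force: [-0.3, -0.2, 0.5]
opening: 0.0007
```

Emit:
apply_moves --plan '[{"tx":0.006,"ty":0,"tz":0,"yaw":0,"grip":-1},{"tx":0.012,"ty":0,"tz":0,"yaw":0,"grip":-1},{"tx":0.018,"ty":0,"tz":0,"yaw":0,"grip":-1},{"tx":0.024,"ty":0,"tz":0,"yaw":0,"grip":-1},{"tx":0.03,"ty":0,"tz":-0.001,"yaw":0,"grip":-1},{"tx":0.036,"ty":0,"tz":-0.001,"yaw":0,"grip":-1},{"tx":0.042,"ty":0,"tz":-0.002,"yaw":0,"grip":-1},{"tx":0.048,"ty":0,"tz":-0.002,"yaw":0,"grip":-1}]'

```text
time: 7.5
tool_pos: [0.6193, 0.1795, 0.0109]
tool_rot: [3.141, 0.0, 1.426]
contact_force: [-1.0, -1.3, 1.2]
opening: 0.0005
```

Run:
```python
from h import *
pots('wrist','w4'); to(.632-.0315*.143,.27-.0315*.99,.009,1.426)
```

```text
wrist 0.85 [198. 254.] 5475 623.1 213.5 r 21.9 ztop 29.3
t 7.6 at [0.6192 0.1799 0.0107] rpy [ 3.141 -0.     1.426] F [ 0.3 -0.3  0. ] -> tx 0.0595 ty -0.0003 tz 0.0017 yaw 0.0004
```

View pics/w4.png

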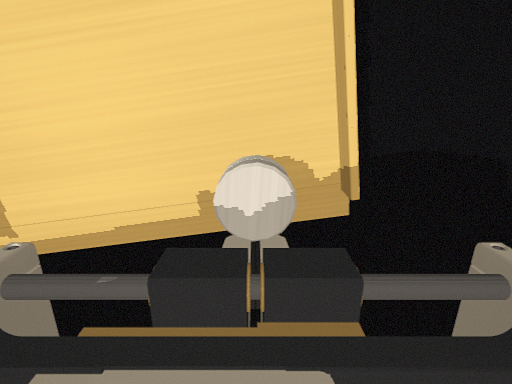

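Emit:
apply_moves --plan '[{"tx":0.007,"ty":0,"tz":0,"yaw":0,"grip":-1},{"tx":0.014,"ty":0,"tz":0,"yaw":0,"grip":-1},{"tx":0.021,"ty":0,"tz":0,"yaw":0,"grip":-1},{"tx":0.028,"ty":0,"tz":0,"yaw":0,"grip":-1},{"tx":0.035,"ty":0,"tz":0,"yaw":0,"grip":-1},{"tx":0.042,"ty":0,"tz":0,"yaw":0,"grip":-1},{"tx":0.049,"ty":0,"tz":0,"yaw":0,"grip":-1},{"tx":0.054,"ty":0,"tz":0,"yaw":0,"grip":-1}]'

```text
time: 8.6
tool_pos: [0.627, 0.233, 0.0107]
tool_rot: [3.141, 0.0, 1.426]
contact_force: [-0.7, -0.5, 0.5]
opening: 0.0006
```

Emit:
apply_moves --plan '[{"tx":0.0,"ty":0,"tz":0,"yaw":0,"grip":-1},{"tx":-0.01,"ty":0,"tz":0,"yaw":0,"grip":-1},{"tx":-0.025,"ty":0,"tz":0,"yaw":0,"grip":-1},{"tx":-0.04,"ty":0,"tz":-0.03,"yaw":0,"grip":-1},{"tx":-0.06,"ty":0,"tz":-0.07,"yaw":0,"grip":-1},{"tx":-0.08,"ty":0,"tz":-0.09,"yaw":0,"grip":-1}]'

```text
time: 9.35
tool_pos: [0.6161, 0.1516, 0.103]
tool_rot: [3.139, -0.001, 1.425]
contact_force: [0.7, -0.4, -0.2]
opening: 0.0005
```

Run:
```python
from h import *
pots('wrist','w5')
# C
p=np.array([.4775,-.037]);g=np.array([.5015,.27]);u=(g-p)/np.linalg.norm(g-p);s=p-u*.053
print(u,s); to(s[0],s[1],.1,np.arctan2(u[1],u[0]))
```

```text
wrist 0.8 [ 56. 250.] 2910 631.3 264.1 r 21.8 ztop 30.9
[0.0779381 0.9969582] [ 0.47336928 -0.08983878]
t 9.45 at [0.6165 0.1508 0.1031] rpy [ 3.138 -0.     1.423] F [-0.2 -0.2 -0.7] -> tx -0.2591 ty -0.1061 tz 0.0031 yaw -0.0698
```

View pics/w5.png

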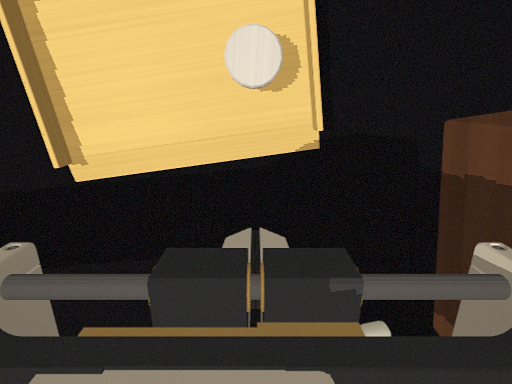

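Emit:
apply_moves --plan '[{"tx":-0.045,"ty":-0.018,"tz":0,"yaw":-0.01,"grip":-1},{"tx":-0.09,"ty":-0.036,"tz":0,"yaw":-0.02,"grip":-1},{"tx":-0.135,"ty":-0.054,"tz":0,"yaw":-0.04,"grip":-1},{"tx":-0.18,"ty":-0.072,"tz":0,"yaw":-0.055,"grip":-1},{"tx":-0.225,"ty":-0.09,"tz":0,"yaw":-0.07,"grip":-1},{"tx":-0.259,"ty":-0.106,"tz":0.005,"yaw":-0.07,"grip":-1},{"tx":-0.259,"ty":-0.106,"tz":0.015,"yaw":-0.07,"grip":-1},{"tx":-0.259,"ty":-0.106,"tz":0.02,"yaw":-0.07,"grip":-1}]'

```text
time: 10.45
tool_pos: [0.4726, -0.087, 0.0793]
tool_rot: [-3.14, -0.001, 1.495]
contact_force: [-1.2, 0.0, -1.4]
opening: 0.0004
```

Run:
```python
from h import *
pots('wrist','w6')
p=np.array([.4775,-.037]);g=np.array([.5015,.27]);u=(g-p)/np.linalg.norm(g-p);s=p-u*.053
to(s[0],s[1],.009,np.arctan2(u[1],u[0]))
```

```text
wrist 0.65 [148. 255.] 2670 476.9 -36.5 r 21.8 ztop 25.8
wrist 0.6 [319. 369.] 737 543.6 -140.1 r 83.8 ztop 25.7
t 10.55 at [ 0.4729 -0.0866  0.0796] rpy [-3.140e+00 -1.000e-03  1.497e+00] F [0.6 0.4 1.4] -> tx -0.0032 ty 0.0007 tz 0.0706 yaw 0.0041
```

View pics/w6.png

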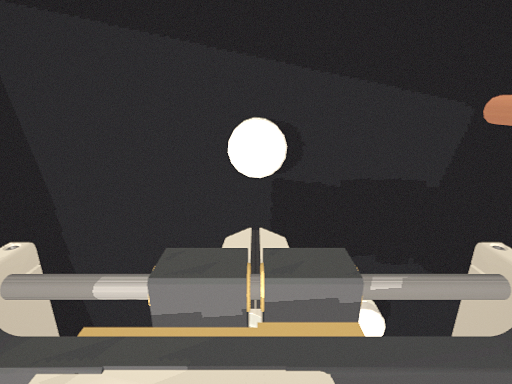

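Emit:
apply_moves --plan '[{"tx":0.0,"ty":0.0005,"tz":0.03,"yaw":0.004,"grip":-1},{"tx":0.0,"ty":0.0005,"tz":0.06,"yaw":0.004,"grip":-1},{"tx":0.0,"ty":0.0005,"tz":0.071,"yaw":0.004,"grip":-1},{"tx":0.008,"ty":0.0005,"tz":0.071,"yaw":0.004,"grip":-1},{"tx":0.014,"ty":0.0005,"tz":0.071,"yaw":0.004,"grip":-1},{"tx":0.02,"ty":0.0005,"tz":0.071,"yaw":0.004,"grip":-1},{"tx":0.028,"ty":0.0005,"tz":0.071,"yaw":0.004,"grip":-1},{"tx":0.038,"ty":0.0005,"tz":0.071,"yaw":0.004,"grip":-1}]'

```text
time: 11.55
tool_pos: [0.4767, -0.0493, 0.0101]
tool_rot: [3.141, 0.0, 1.492]
contact_force: [0.5, -0.8, 0.4]
opening: 0.0002
```

Emit:
apply_moves --plan '[{"tx":0.01,"ty":0,"tz":0,"yaw":0,"grip":-1},{"tx":0.02,"ty":0,"tz":0,"yaw":0,"grip":-1},{"tx":0.03,"ty":0,"tz":0,"yaw":0,"grip":-1},{"tx":0.04,"ty":0,"tz":0,"yaw":0,"grip":-1},{"tx":0.05,"ty":0,"tz":0,"yaw":0,"grip":-1},{"tx":0.06,"ty":0,"tz":0,"yaw":0,"grip":-1},{"tx":0.07,"ty":0,"tz":0,"yaw":0,"grip":-1},{"tx":0.08,"ty":0,"tz":0,"yaw":0,"grip":-1}]'

```text
time: 12.55
tool_pos: [0.4827, 0.0307, 0.0097]
tool_rot: [-3.141, 0.0, 1.492]
contact_force: [-0.7, -0.4, -0.7]
opening: 0.0006
```

Run:
```python
from h import *
pots('wrist','w7')
to(.5015-.034*.078,.27-.034*.997,.009,1.4928)
```

```text
wrist 0.94 [200. 255.] 5486 484.6 64.6 r 22.3 ztop 26.0
t 12.65 at [0.4827 0.031  0.0097] rpy [-3.142 -0.     1.493] F [ 0.  -0.4  0.4] -> tx 0.2057 ty 0.0001 tz 0.0007 yaw 0.0000
```

View pics/w7.png

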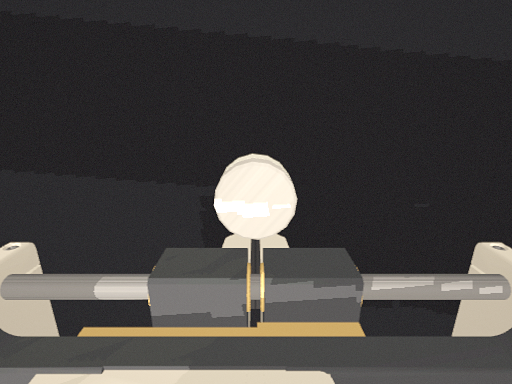

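Emit:
apply_moves --plan '[{"tx":0.01,"ty":0,"tz":0,"yaw":0,"grip":-1},{"tx":0.02,"ty":0,"tz":0,"yaw":0,"grip":-1},{"tx":0.03,"ty":0,"tz":0,"yaw":0,"grip":-1},{"tx":0.04,"ty":0,"tz":0,"yaw":0,"grip":-1},{"tx":0.05,"ty":0,"tz":0,"yaw":0,"grip":-1},{"tx":0.06,"ty":0,"tz":0,"yaw":0,"grip":-1},{"tx":0.07,"ty":0,"tz":0,"yaw":0,"grip":-1},{"tx":0.08,"ty":0,"tz":0,"yaw":0,"grip":-1}]'

```text
time: 13.65
tool_pos: [0.4891, 0.1104, 0.0097]
tool_rot: [3.142, 0.0, 1.492]
contact_force: [0.5, -1.2, -0.7]
opening: 0.0007
```

Emit:
apply_moves --plan '[{"tx":0.008,"ty":0,"tz":0,"yaw":0,"grip":-1},{"tx":0.015,"ty":0,"tz":0,"yaw":0,"grip":-1},{"tx":0.021,"ty":0,"tz":0,"yaw":0,"grip":-1},{"tx":0.027,"ty":0,"tz":0,"yaw":0,"grip":-1},{"tx":0.033,"ty":0,"tz":0,"yaw":0,"grip":-1},{"tx":0.039,"ty":0,"tz":0,"yaw":0,"grip":-1},{"tx":0.045,"ty":0,"tz":0,"yaw":0,"grip":-1},{"tx":0.051,"ty":0,"tz":-0.001,"yaw":0,"grip":-1}]'

```text
time: 14.65
tool_pos: [0.493, 0.161, 0.0107]
tool_rot: [-3.141, 0.0, 1.492]
contact_force: [-0.3, -0.7, 1.0]
opening: 0.0005
```

Run:
```python
from h import *
pots('wrist','w8')
to(.5015-.034*.078,.27-.034*.997,.011,1.4928)
```

```text
wrist 0.83 [197. 255.] 5652 494.6 194.9 r 22.2 ztop 28.7
t 14.75 at [0.4932 0.1612 0.0108] rpy [ 3.141 -0.     1.492] F [ 0.8 -0.6  0.1] -> tx 0.0751 ty -0.0002 tz -0.0002 yaw -0.0004
```

View pics/w8.png

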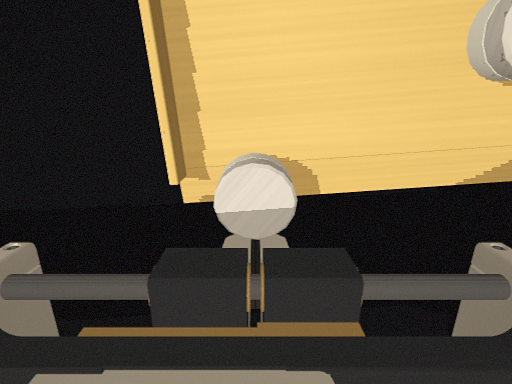

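Emit:
apply_moves --plan '[{"tx":0.006,"ty":0,"tz":0,"yaw":0,"grip":-1},{"tx":0.012,"ty":0,"tz":0,"yaw":0,"grip":-1},{"tx":0.018,"ty":0,"tz":0,"yaw":0,"grip":-1},{"tx":0.024,"ty":0,"tz":0,"yaw":0,"grip":-1},{"tx":0.03,"ty":0,"tz":0,"yaw":0,"grip":-1},{"tx":0.036,"ty":0,"tz":0,"yaw":0,"grip":-1},{"tx":0.042,"ty":0,"tz":0,"yaw":0,"grip":-1},{"tx":0.048,"ty":0,"tz":0,"yaw":0,"grip":-1}]'

```text
time: 15.75
tool_pos: [0.4968, 0.2089, 0.0107]
tool_rot: [-3.142, 0.0, 1.492]
contact_force: [0.0, -1.2, 0.0]
opening: 0.0006
```

Emit:
apply_moves --plan '[{"tx":0.007,"ty":0,"tz":0,"yaw":0,"grip":-1},{"tx":0.014,"ty":0,"tz":0,"yaw":0,"grip":-1},{"tx":0.02,"ty":0,"tz":0,"yaw":0,"grip":-1},{"tx":0.025,"ty":0,"tz":0,"yaw":0,"grip":-1},{"tx":0.025,"ty":0,"tz":0,"yaw":0,"grip":-1},{"tx":0.015,"ty":0,"tz":0,"yaw":0,"grip":-1},{"tx":0.0,"ty":0,"tz":-0.005,"yaw":0,"grip":-1},{"tx":-0.025,"ty":0,"tz":-0.045,"yaw":0,"grip":-1}]'

```text
time: 16.75
tool_pos: [0.493, 0.1819, 0.0543]
tool_rot: [-3.136, 0.002, 1.492]
contact_force: [-0.4, 0.2, 0.7]
opening: 0.0006
```

Emit:
apply_moves --plan '[{"tx":-0.04,"ty":0,"tz":-0.045,"yaw":0,"grip":-1},{"tx":-0.05,"ty":0,"tz":-0.055,"yaw":0,"grip":-1}]'

```text
time: 17.0
tool_pos: [0.4921, 0.1312, 0.1136]
tool_rot: [3.137, -0.001, 1.489]
contact_force: [0.2, 0.1, -1.1]
opening: 0.0003
```

Run:
```python
from h import *
pots('wrist','w9'); pots('top','t9')
p=np.array([.561,-.208]);g=np.array([.566,.27]);u=(g-p)/np.linalg.norm(g-p);s=p-u*.053
print(s,np.arctan2(u[1],u[0]));to(s[0],s[1],.1,np.arctan2(u[1],u[0]))
```

```text
wrist 0.92 [ 20. 416.] 2995 630.3 266.2 r 22.3 ztop 28.6
wrist 0.62 [ 30. 252.] 3045 500.2 267.3 r 22.0 ztop 28.7
top 0.59 [203. 338.] 202 560.3 -205.3 r 20.8 ztop 27.9
top 0.57 [176. 165.] 242 630.3 267.7 r 21.9 ztop 30.7
[ 0.56044564 -0.2609971 ] 1.5603364572330742
t 17.2 at [0.4904 0.1336 0.1099] rpy [-3.14   0.     1.491] F [-0.4  0.3 -0.9] -> tx -0.3878 ty 0.1013 tz 0.0099 yaw -0.0693
```

View pics/w9.png

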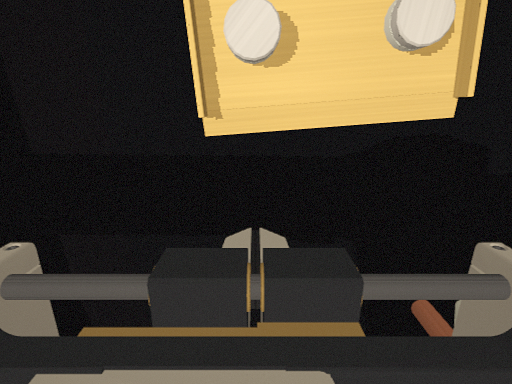

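Emit:
apply_moves --plan '[{"tx":-0.05,"ty":0.014,"tz":0,"yaw":-0.01,"grip":-1},{"tx":-0.1,"ty":0.028,"tz":0,"yaw":-0.02,"grip":-1},{"tx":-0.15,"ty":0.042,"tz":0,"yaw":-0.03,"grip":-1},{"tx":-0.2,"ty":0.056,"tz":0,"yaw":-0.04,"grip":-1},{"tx":-0.25,"ty":0.07,"tz":0,"yaw":-0.05,"grip":-1},{"tx":-0.3,"ty":0.084,"tz":0,"yaw":-0.06,"grip":-1},{"tx":-0.35,"ty":0.095,"tz":0.005,"yaw":-0.069,"grip":-1},{"tx":-0.388,"ty":0.101,"tz":0.01,"yaw":-0.069,"grip":-1}]'

```text
time: 18.2
tool_pos: [0.561, -0.2619, 0.0983]
tool_rot: [-3.139, -0.002, 1.561]
contact_force: [1.1, -0.4, -0.2]
opening: 0.0008
```

Emit:
apply_moves --plan '[{"tx":0,"ty":0,"tz":0.01,"yaw":0,"grip":-1},{"tx":0,"ty":0,"tz":0.02,"yaw":0,"grip":-1}]'

```text
time: 18.45
tool_pos: [0.5605, -0.2595, 0.0785]
tool_rot: [-3.139, -0.002, 1.561]
contact_force: [-0.2, 1.0, -0.1]
opening: 0.0005
```

Run:
```python
from h import *
pots('wrist','w10')
p=np.array([.561,-.208]);g=np.array([.566,.27]);u=(g-p)/np.linalg.norm(g-p);s=p-u*.053
to(s[0],s[1],.009,np.arctan2(u[1],u[0]))
```

```text
wrist 0.68 [147. 256.] 2732 559.5 -208.2 r 21.9 ztop 25.0
t 18.55 at [ 0.5601 -0.2588  0.0784] rpy [-3.138e+00 -2.000e-03  1.563e+00] F [-0.4 -0.6  0.5] -> tx -0.0022 ty 0.0003 tz 0.0694 yaw 0.0022
```

View pics/w10.png

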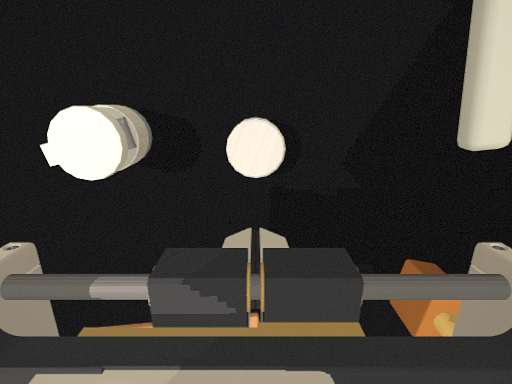

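Emit:
apply_moves --plan '[{"tx":0.0,"ty":0,"tz":0.03,"yaw":0.004,"grip":-1},{"tx":0.0,"ty":0,"tz":0.06,"yaw":0.004,"grip":-1},{"tx":0.0,"ty":0,"tz":0.07,"yaw":0.004,"grip":-1},{"tx":0.008,"ty":0,"tz":0.07,"yaw":0.004,"grip":-1},{"tx":0.014,"ty":0,"tz":0.07,"yaw":0.004,"grip":-1},{"tx":0.02,"ty":0,"tz":0.07,"yaw":0.004,"grip":-1},{"tx":0.028,"ty":0,"tz":0.07,"yaw":0.004,"grip":-1},{"tx":0.038,"ty":0,"tz":0.07,"yaw":0.004,"grip":-1}]'

```text
time: 19.55
tool_pos: [0.5615, -0.2227, 0.0111]
tool_rot: [3.141, 0.0, 1.557]
contact_force: [0.2, -0.6, -0.5]
opening: 0.0008
```

Emit:
apply_moves --plan '[{"tx":0.01,"ty":0,"tz":0,"yaw":0,"grip":-1},{"tx":0.02,"ty":0,"tz":0,"yaw":0,"grip":-1},{"tx":0.03,"ty":0,"tz":0,"yaw":0,"grip":-1},{"tx":0.04,"ty":0,"tz":0,"yaw":0,"grip":-1},{"tx":0.05,"ty":0,"tz":0,"yaw":0,"grip":-1},{"tx":0.06,"ty":0,"tz":0,"yaw":0,"grip":-1},{"tx":0.07,"ty":0,"tz":0,"yaw":0,"grip":-1},{"tx":0.08,"ty":0,"tz":0,"yaw":0,"grip":-1}]'

```text
time: 20.55
tool_pos: [0.5625, -0.1425, 0.0107]
tool_rot: [3.142, 0.0, 1.557]
contact_force: [0.7, -0.9, 0.8]
opening: 0.0003
```

Emit:
apply_moves --plan '[{"tx":0.01,"ty":0,"tz":0,"yaw":0,"grip":-1},{"tx":0.02,"ty":0,"tz":0,"yaw":0,"grip":-1},{"tx":0.03,"ty":0,"tz":0,"yaw":0,"grip":-1},{"tx":0.04,"ty":0,"tz":0,"yaw":0,"grip":-1},{"tx":0.05,"ty":0,"tz":0,"yaw":0,"grip":-1},{"tx":0.06,"ty":0,"tz":0,"yaw":0,"grip":-1},{"tx":0.07,"ty":0,"tz":0,"yaw":0,"grip":-1},{"tx":0.08,"ty":0,"tz":0,"yaw":0,"grip":-1}]'

```text
time: 21.55
tool_pos: [0.5637, -0.0625, 0.0107]
tool_rot: [3.141, 0.0, 1.557]
contact_force: [-0.7, -0.3, 0.3]
opening: 0.0002
```

Run:
```python
from h import *
pots('wrist','w11')
to(.566,.27-.034,.009,1.559)
```

```text
wrist 0.68 [200. 254.] 5248 563.5 -28.0 r 22.3 ztop 26.0
t 21.65 at [ 0.5634 -0.0619  0.0106] rpy [-3.141 -0.     1.558] F [ 0.6 -0.1  0.6] -> tx 0.2979 ty -0.0013 tz 0.0016 yaw -0.0011
```

View pics/w11.png

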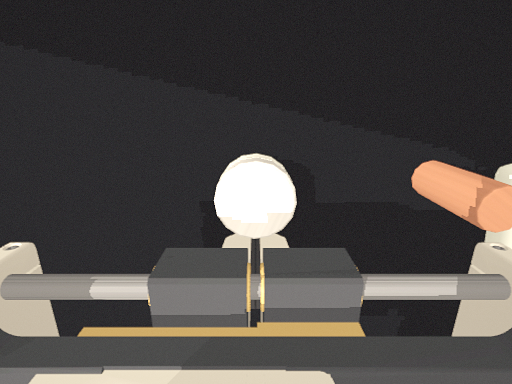

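Emit:
apply_moves --plan '[{"tx":0.01,"ty":0,"tz":0,"yaw":0,"grip":-1},{"tx":0.02,"ty":0,"tz":0,"yaw":0,"grip":-1},{"tx":0.03,"ty":0,"tz":0,"yaw":0,"grip":-1},{"tx":0.04,"ty":0,"tz":0,"yaw":0,"grip":-1},{"tx":0.05,"ty":0,"tz":0,"yaw":0,"grip":-1},{"tx":0.06,"ty":0,"tz":0,"yaw":0,"grip":-1},{"tx":0.07,"ty":0,"tz":0,"yaw":0,"grip":-1},{"tx":0.08,"ty":0,"tz":0,"yaw":0,"grip":-1}]'

```text
time: 22.65
tool_pos: [0.5647, 0.0176, 0.0107]
tool_rot: [-3.142, 0.0, 1.557]
contact_force: [1.0, -1.1, 0.4]
opening: 0.0006
```

Emit:
apply_moves --plan '[{"tx":0.01,"ty":0,"tz":0,"yaw":0,"grip":-1},{"tx":0.02,"ty":0,"tz":0,"yaw":0,"grip":-1},{"tx":0.03,"ty":0,"tz":0,"yaw":0,"grip":-1},{"tx":0.04,"ty":0,"tz":0,"yaw":0,"grip":-1},{"tx":0.05,"ty":0,"tz":0,"yaw":0,"grip":-1},{"tx":0.06,"ty":0,"tz":0,"yaw":0,"grip":-1},{"tx":0.07,"ty":0,"tz":0,"yaw":0,"grip":-1},{"tx":0.08,"ty":0,"tz":0,"yaw":0,"grip":-1}]'

```text
time: 23.65
tool_pos: [0.5659, 0.0976, 0.0107]
tool_rot: [3.142, 0.0, 1.557]
contact_force: [-0.8, 0.2, -0.8]
opening: 0.0008
```

Emit:
apply_moves --plan '[{"tx":0.01,"ty":0,"tz":0,"yaw":0,"grip":-1},{"tx":0.019,"ty":0,"tz":0,"yaw":0,"grip":-1},{"tx":0.027,"ty":0,"tz":0,"yaw":0,"grip":-1},{"tx":0.034,"ty":0,"tz":0,"yaw":0,"grip":-1},{"tx":0.04,"ty":0,"tz":0,"yaw":0,"grip":-1},{"tx":0.046,"ty":0,"tz":0,"yaw":0,"grip":-1},{"tx":0.052,"ty":0,"tz":0,"yaw":0,"grip":-1},{"tx":0.058,"ty":0,"tz":0,"yaw":0,"grip":-1}]'

```text
time: 24.65
tool_pos: [0.5667, 0.1552, 0.0107]
tool_rot: [-3.142, 0.0, 1.557]
contact_force: [0.2, -0.4, 0.6]
opening: 0.0006
```

Run:
```python
from h import *
pots('wrist','w12')
to(.566,.27-.034,.011,1.559)
```

```text
wrist 0.94 [198. 253.] 5628 566.2 189.4 r 21.9 ztop 27.9
wrist 0.62 [ 42. 112.] 8670 500.6 268.0 r 22.4 ztop 29.1
wrist 0.58 [ 42. 391.] 8482 631.0 267.1 r 22.3 ztop 29.0
t 24.75 at [0.5666 0.1556 0.0107] rpy [ 3.141 -0.     1.557] F [-0.9  0.3  0.8] -> tx 0.0804 ty -0.0017 tz -0.0003 yaw -0.0016
```

View pics/w12.png

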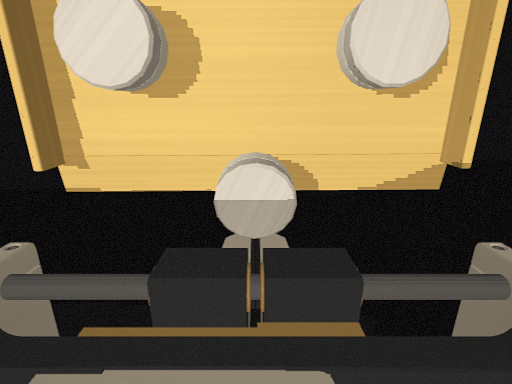

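Emit:
apply_moves --plan '[{"tx":0.006,"ty":0,"tz":0,"yaw":0,"grip":-1},{"tx":0.012,"ty":0,"tz":0,"yaw":0,"grip":-1},{"tx":0.018,"ty":0,"tz":0,"yaw":0,"grip":-1},{"tx":0.024,"ty":0,"tz":0,"yaw":0,"grip":-1},{"tx":0.03,"ty":0,"tz":0,"yaw":0,"grip":-1},{"tx":0.036,"ty":0,"tz":0,"yaw":0,"grip":-1},{"tx":0.042,"ty":0,"tz":0,"yaw":0,"grip":-1},{"tx":0.048,"ty":0,"tz":0,"yaw":0,"grip":-1}]'

```text
time: 25.75
tool_pos: [0.5673, 0.2033, 0.0106]
tool_rot: [-3.142, 0.0, 1.557]
contact_force: [0.3, -0.6, 0.6]
opening: 0.0007
```

Emit:
apply_moves --plan '[{"tx":0.007,"ty":0,"tz":0,"yaw":0,"grip":-1},{"tx":0.014,"ty":0,"tz":0,"yaw":0,"grip":-1},{"tx":0.021,"ty":0,"tz":0,"yaw":0,"grip":-1},{"tx":0.027,"ty":0,"tz":0,"yaw":0,"grip":-1},{"tx":0.03,"ty":0,"tz":0,"yaw":0,"grip":-1},{"tx":0.02,"ty":0,"tz":0,"yaw":0,"grip":-1},{"tx":0.005,"ty":0,"tz":-0.005,"yaw":0,"grip":-1},{"tx":-0.02,"ty":0,"tz":-0.045,"yaw":0,"grip":-1}]'

```text
time: 26.75
tool_pos: [0.5651, 0.1812, 0.054]
tool_rot: [-3.136, 0.001, 1.557]
contact_force: [0.7, -0.6, 0.3]
opening: 0.0009
```

Emit:
apply_moves --plan '[{"tx":-0.04,"ty":0,"tz":-0.04,"yaw":0,"grip":-1},{"tx":-0.08,"ty":0,"tz":-0.08,"yaw":0,"grip":-1},{"tx":-0.12,"ty":0,"tz":-0.1,"yaw":0,"grip":-1},{"tx":-0.15,"ty":0,"tz":-0.1,"yaw":0,"grip":-1},{"tx":-0.15,"ty":0,"tz":-0.1,"yaw":0,"grip":-1}]'

```text
time: 27.38
tool_pos: [0.5648, 0.0299, 0.1564]
tool_rot: [3.141, 0.001, 1.553]
contact_force: [-0.3, -0.1, -0.5]
opening: 0.0006
```

Run:
```python
from h import *
pots('wrist','w13'); pots('top','t13'); save('scene','s13')
robot.read_camera('top');im,d=robot.read_camera('top');cal=robot.get_calibration('top')
for l in ['jar','comb','brush_case','tweezers','perfume','lip_balm']:
    for o in robot.outline_of(l,'top')[:1]:
        m=o['region'];rr,cc=np.nonzero(m&(d>0))
        P=np.array([pix2w(cal,r,c,d[r,c]) for r,c in zip(rr,cc)])
        top=P[P[:,2]>np.percentile(P[:,2],90)-.004]
        (cx,cy),(w,h),a=cv2.minAreaRect(top[:,:2].astype(np.float32)*1000)
        print(l,round(o['confidence'],2),np.round(o['pixel']),round(cx),round(cy),round(a,1))
to(.5,0,.1,1.5)
```

```text
top 0.71 [199. 160.] 255 567.5 268.4 r 22.1 ztop 30.5
top 0.53 [224. 161.] 241 500.2 269.3 r 21.8 ztop 30.8
top 0.47 [177. 163.] 207 630.4 267.9 r 21.2 ztop 30.6
jar 0.68 [242. 338.] 454 -197 64.1
comb 0.92 [236. 408.] 474 -401 6.4
brush_case 0.95 [142. 300.] 729 -110 4.9
tweezers 0.89 [229. 102.] 489 440 8.7
perfume 0.56 [150. 385.] 708 -339 2.1
t 28.02 at [0.5649 0.0331 0.1556] rpy [-3.142  0.     1.557] F [-0.1 -0.6 -0.9] -> tx -0.0340 ty -0.0645 tz 0.0556 yaw 0.0572
```

View pics/t13.png

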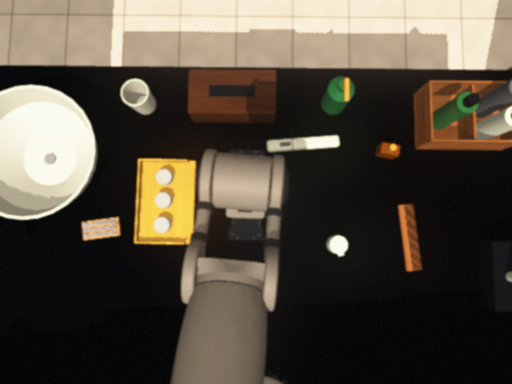

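View pics/s13.png

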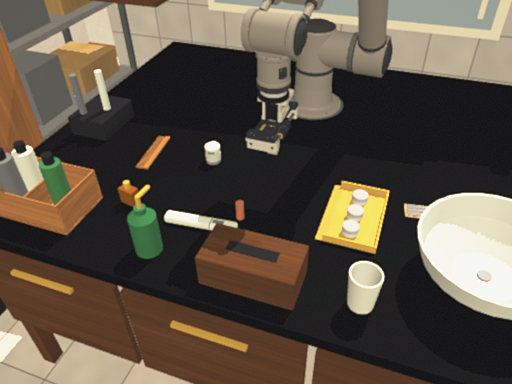

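View pics/w13.png

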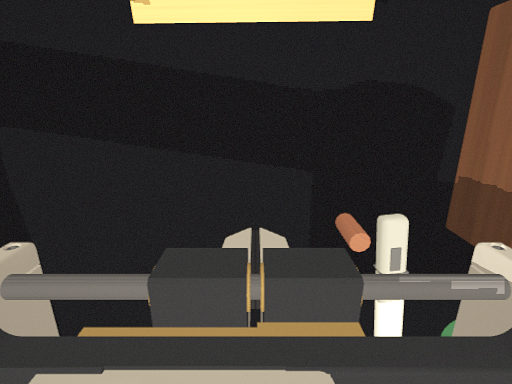

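The top picture shows all three pots on the tray floor, at pixels (176,163), (200,162) and (224,162). In the scene picture the lip balm stands upright near (210,239), and the jar is upright as well. The arm is clear of everything, so I am handing in.

```bash
python3 -c "
from cell import robot
print(robot.hand_in())"
```

```text
the job is handed in; nothing more can be done
None
```

All three pots are on the tray floor, and I handed the job in at about 28 s. I pushed each one from behind with the fingers shut, about 80 mm/s on the counter and slower over the lip.

**Pots:** the last top-camera check put the centres at (0.568, 0.268), (0.500, 0.269) and (0.630, 0.268) m. The lids were level, at the height expected for pots standing on the 3 mm floor. That leaves each pot more than 30 mm past the lip and at least about 20 mm from every rim.

**Other things:** the jar, comb, brush case, tweezers and perfume measured within about 1 mm of where they started. In the last top view the arm hid the lip balm, so I have no final measurement of it. In the scene and wrist pictures it stands upright, apparently where it was.

**Forces:** contact readings at the end of each move stayed below about 2 N.

No check failed. In a few wrist pictures the network mislabelled other things as pots, and I ignored those after checking the pictures.

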